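# Test the latching stop button of a noodle shop's serving belt

## Task

Before the shop opens, test the stop on the serving belt's control box: push the mushroom button down until it stays in by itself and take your hand off, then push one end of the raised bar on its head round clockwise with a fingertip until the button springs back out, and let it turn back. Finish by pressing the round flat-topped reset button (not the domed lamp) fully in and letting it come back. Use only fingertip pushes: pinch neither the mushroom head nor its bar, and leave the jars and the squeeze bottle around the box standing where they are.

Things in the scene. Friction and masses are not known exactly. Their poses are not given: they have to be found in the camera images.
- station: Control box of the serving belt, grey with an aluminium top plate, 110 x 256 x 80 mm (x, y, z), fixed to the counter. Origin at the centre of its underside; z up, y along its length. On its top, at the centre and 80 mm to either side along y, stand in any order the mushroom stop, the reset button and a pilot lamp (fixed dome, 25 mm high).
- stop_top (a point): Centre of the top of the bar on the mushroom stop button; moves and turns with it. z up, x along the bar. Bar 52 mm long (26 mm either side of this point), 14 mm wide, standing 18 mm above the round head, which is 60 mm across, 12 mm thick. Released, the bar top is 50 mm and the head's underside 20 mm above the box top. Beside the head only the lamp and reset unit stand up, at most 25 mm above the box top.
- stop (a joint): Travel of the mushroom button, m: 0 is out, 0.007 is the bottom. It latches by itself at about 0.005 once pushed to about 0.0055 or more, and then stays there. Spring: 7 N to start it, 12 N at 0.005, 14 N at the bottom.
- stop_turn (a joint): Turn of the mushroom head on its vertical axis, rad: 0 at rest, growing clockwise as seen from above, end stop 1.2. With the button latched in, it is released at about 0.65 and jumps out to 0 (a finger bearing on it can hold it down until taken off). A spring turns the head back to 0: 0.024 N m at rest, 0.045 N m at 0.65 (about 2 N at 20 mm from the axis).
- reset_top (a point): Centre of the flat top of the reset push button, a plain round black button 30 mm across in a round metal base 46 mm across; it moves with the button. Released it stands 21 mm above the box top and 9 mm above its base. z up.
- reset (a joint): Travel of the reset button, m: 0 is out, 0.005 is fully in; it springs back. 2 N to start it, 6 N fully in.
- jar_a: Lidded condiment jar with a side handle, 80 mm across (handle to 67 mm from the axis), 93 mm high, loose close to the control box. Origin at the centre of its underside, z up, handle on its +y side.
- jar_b: Another such jar, close to the control box. Origin at the centre of its underside.
- jar_c: Another such jar, close to the control box. Origin at the centre of its underside.
- squeeze: Squeeze bottle with a pointed nozzle, 54 mm across, 140 mm high, loose behind the control box. Origin at the centre of its underside.
- shaker: Spice jar, 52 mm across, 95 mm high, loose behind the control box. Origin at the centre of its underside.

How it is judged:
On the way, in this order (a step that is already met when the one before it is completed fails the run):
1. the mushroom button is latched in with no finger on it (value of joint stop above 0.004 m and not (contact force between the fingers and stop above 0.3 N)), for 0.2 s.
2. the latched head is being turned clockwise (value of joint stop above 0.003 m and value of joint stop_turn above 0.25 rad).
3. the mushroom button has sprung out (value of joint stop below 0.001 m), for 0.1 s.
4. the reset button is pressed in (value of joint reset above 0.004 m), for 0.05 s.
At the end, for the whole second after the job is handed in: The mushroom button is out (within 1 mm) and turned back to rest (within 0.12 rad), and the reset button is out again (within 1 mm) (value of joint each of stop, reset below 0.001 m and value of joint stop_turn below 0.12 rad); the robot touches nothing.
It fails at once if the bar of the mushroom head is pinched: fingers push on both its long sides at once (over 2 N each) (contact force between the fingers and stop_turn_c2 above 2 N and contact force between the fingers and stop_turn_c3 above 2 N).
It fails at once if the mushroom head is pinched by its rim: fingers push on both sides of the rim at once (over 2 N each) (contact force between the fingers and stop_turn_c0 above 2 N and contact force between the fingers and stop_turn_c1 above 2 N).
It fails at once if a jar or the squeeze bottle is lifted or shifted (over 15 mm) (distance of any of jar_a, jar_b, jar_c, squeeze, shaker from where it was at the start of the episode above 0.015 m).
It fails at once if a jar or the squeeze bottle is tipped (over 0.25 rad) (angle between any of jar_a, jar_b, jar_c, squeeze, shaker's own z axis and vertical above 0.25 rad).
It also fails if it takes over 51 s, if anything falls off the work surface, if the arm or the gripper's body presses on something with over 40 N, if the wrist force passes 120 N, or if a joint passes its speed limit or range.

## Robot

A 6-joint arm with a two-finger parallel gripper is mounted at the origin on the work surface. World frame = base frame: x ahead of the robot, y to its left, z up, the work surface at z = 0. Lengths are in m, angles in rad, forces in N, time in s.
With the tool pointing down it reaches from about 0.3 to 0.875 m from the base axis. Payload 6.4 kg.
Tool frame: the origin (TCP) lies midway between the tips of the shut fingers; the grasp point (between the pads) lies 19 mm behind it (ctrl.grasp_offset is the distance from the TCP to the grasp point, in m); z points along the fingers, y is the direction in which the jaws open and shut (so a half turn about z gives the same grasp; the last joint's range is limited). The gripper opens to 85 mm and grips with 20 to 120 N. Pads are 22 mm wide; open, the fingers measure 114 mm over their backs; the gripper's body (76 mm by 85 mm) begins 54 mm behind the grasp point. The pads swing forward as they close: fully open they stand 13 mm farther back than shut.
Start: joints at [-1.38, 0.181, 1.607, -0, 1.354, -0.206], TCP at [0.222, -0.53, 0.231] pointing down, gripper open.
Joint ranges: [-2.99, 2.99], [-0.89, 2.07], [0.3, 2.58], [-1.14, 4.28], [0, 2.63], [-3.12, 3.12]. Speed limits (rad/s): [2.57, 2.57, 3.01, 3.14, 3.14, 3.14].

## Interface

Orientations are given as a 3x3 rotation matrix whose columns are the frame's x, y, z axes.
In Python, from plant import ctrl gives the robot as it stands.
- The arm moves only by the shell command python3 -m creep 'ROWS' [FORCE]. ROWS is JSON, a list of rows, each a list of 3 entries, a list of its own where there are three numbers: the shift along the tool's x, y, z in mm, then the turn about the tool's z in rad, then the finger opening in mm, from 0 to 85.4. A call has 1 to 8 rows; each row is the pose to reach, as a shift and turn from the pose measured when the call began, along the tool's axes at that moment; what a row does not reach only later rows make up. A row lasts 1/8 s, in which the tool goes at most 62.5 mm and 10.7 degrees, less where a joint would pass 70% of its speed; a pose out of reach is approached as far as the arm can. A call with a gripper value outside its range is refused whole. The fingers move at their own pace and stop on an object; FORCE is the grip in N (left out, the last holds). Time passes only in rows, so rows that repeat a pose let the fingers close. It gives the time, the measured TCP pose, the force and the opening at its end, in the units of the state.
- ctrl.state(): the state, without advancing time (a new reading comes with each control period).
- ctrl.capture(name): name is "scene" or "top"; returns a dict with "img" (420x560x3 uint8, blue, green, red), "K" (3x3 intrinsics, pixels), "distortion" ([k1, k2, p1, p2, k3] as OpenCV has them; the pictures are not rectified), "extrinsics" (4x4, takes a point from world to camera coordinates). Camera axes: x right, y down, z forward; pixel columns grow to the right and rows downward; lengths in m; the calibration is good to about 2 mm. A picture is of the moment at which its call begins. There is no depth.
- ctrl.sign_off(): hands the job in, once; it reports no verdict.
Trained networks look in a picture, given as the dict that the camera call returned (one of the last four; its "shot" number tells which), for a name from the list of things; names that differ only in an ending like _2 or _b are one class to them, and where a whole thing is asked for, a point or a joint stands for the part that bears it (a point fixed in the world has none). Each returns a list of dicts, best first, with "score" (0 to 1); they miss things now and then, are a little off and sometimes report something else, mostly with a low value. They report only what shows in the picture. A call takes as long as a camera call.
- ctrl.masks_of(query, picture): "mask" (420x560 bool, what is visible of it).
- ctrl.landmark_of(query, picture): "at" ([x, y, z] in m, in world coordinates, good to about 4 mm: a listed point, or the origin of a listed thing).
The state is a dict: "time_s": time; "qpos": joint angles; "qd": joint speeds; "effort": joint torques, N m; "position": TCP position; "eef_rot": TCP orientation; "force": force on the tool from outside, world axes, zero at the start; "wrist_torque": the same for the moment, N m; "width": opening from 0.0 (shut) to 1.0 (fully open).
Only numpy, scipy, OpenCV 4.12 (cv2) and the standard library are available. Lean on these libraries where they do the work, as an engineer would, in place of code of your own. Each camera call takes 0.05 s, during which the arm holds its last target.

## Working session

There is one attempt and no reset: what is moved stays moved. The work goes in short steps, Python scripts to look and compute and a shell command to move; the robot and the scene stay as the last step left them, time stands still between calls to the robot, and variables do not carry over. Pictures are saved under pics/ and viewed, and the job is handed in when it is done.

```bash
ls; mkdir -p pics; cat > h.py <<'E'
import numpy as np, cv2
from plant import ctrl
def proj(c,P):
    P=np.atleast_2d(np.array(P,float)); E=np.array(c["extrinsics"])
    r,_=cv2.Rodrigues(E[:3,:3]); p,_=cv2.projectPoints(P,r,E[:3,3],np.array(c["K"]),np.array(c["distortion"],float)); return p[:,0]
def ray(c,uv,z):
    E=np.array(c["extrinsics"]);n=cv2.undistortPoints(np.array([[uv]],float),np.array(c["K"]),np.array(c["distortion"],float))[0,0]
    d=E[:3,:3].T@np.array([n[0],n[1],1]);o=-E[:3,:3].T@E[:3,3]
    return o+d*(z-o[2])/d[2]
E
python3 - <<'E'
from h import *
for n in ["scene","top"]:
    c=ctrl.capture(n); cv2.imwrite(f"pics/{n}0.png",c["img"])
    for q in ["station","stop_top","reset_top","jar_a","squeeze","shaker"]:
        for d in ctrl.landmark_of(q,c)[:4]: print(n,q,np.round(d["at"],4),round(d["score"],2))
s=ctrl.state(); print({k:np.round(v,3).tolist() for k,v in s.items()})
E
```

```text
pics
scene station [ 0.5255 -0.0091 -0.0019] 0.76
scene reset_top [0.5565 0.0652 0.1004] 0.64
scene reset_top [ 0.5282 -0.0107  0.0019] 0.56
scene jar_a [ 0.3922 -0.0057  0.0004] 0.97
scene jar_a [ 0.4532 -0.2237  0.001 ] 0.83
scene jar_a [0.5453 0.2109 0.0015] 0.64
scene squeeze [ 0.5785 -0.1511 -0.0025] 0.72
scene shaker [ 0.6399 -0.0152  0.    ] 0.97
top station [ 0.5304 -0.0101  0.0025] 0.7
top stop_top [ 0.5038 -0.0895  0.1282] 0.86
top reset_top [0.5584 0.0666 0.0985] 0.62
top jar_a [ 4.521e-01 -2.212e-01 -4.000e-04] 0.87
top jar_a [ 0.5432  0.2121 -0.0035] 0.6
top jar_a [ 0.3949 -0.0061  0.003 ] 0.56
top squeeze [ 0.5823 -0.1516 -0.0009] 0.64
top shaker [ 0.6382 -0.0107  0.0023] 0.69
{'time_s': 0.7, 'qpos': [-1.38, 0.181, 1.607, 0.0, 1.354, -0.206], 'qd': [0.001, 0.001, -0.003, -0.001, 0.001, -0.001], 'effort': [-0.001, -44.473, -35.162, -0.0, 0.001, 0.0], 'position': [0.222, -0.53, 0.231], 'eef_rot': [[0.922, 0.386, 0.0], [0.386, -0.922, 0.0], [0.0, -0.0, -1.0]], 'force': [-0.705, 0.345, -0.757], 'wrist_torque': [-0.024, -0.002, -0.015], 'width': 0.996}
```

```bash
python3 -m creep --help 2>&1 | head -20
```

```text
invalid input: not JSON, or not a number
```

View pictures.

View pics/scene0.png

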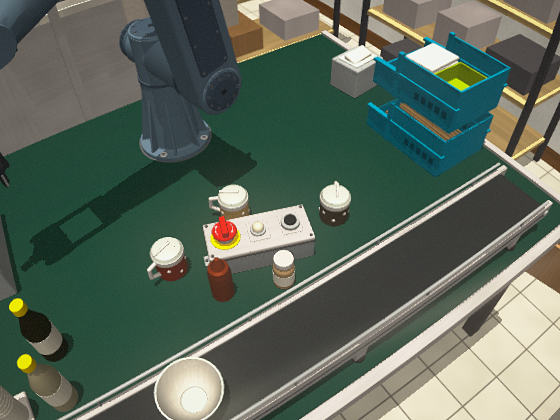

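View pics/top0.png

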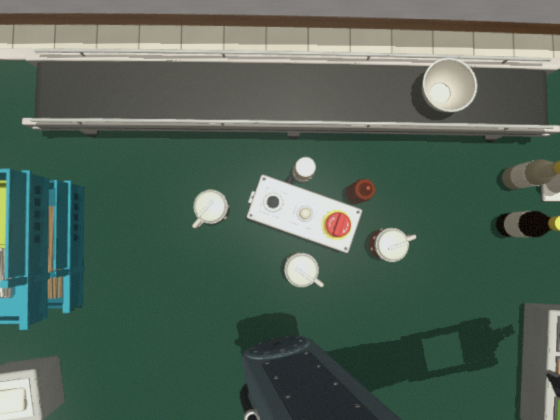

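```bash
python3 - <<'E'
from h import *
c=ctrl.capture("top"); im=c["img"]
cv2.imwrite("pics/top1.png",cv2.resize(im[160:300,230:420],None,fx=4,fy=4,interpolation=cv2.INTER_CUBIC))
d=ctrl.capture("scene")
cv2.imwrite("pics/scene1.png",cv2.resize(d["img"][175:310,130:330],None,fx=4,fy=4,interpolation=cv2.INTER_CUBIC))
for c in (c,d):
    for q in ("stop_top","reset_top","station"):
        for m in ctrl.masks_of(q,c)[:1]:
            ys,xs=np.nonzero(m["mask"]);print(q,m["score"],xs.mean(),ys.mean(),len(xs))
    print(proj(c,[[.5038,-.0895,.13],[.5575,.066,.101],[.5304,-.0101,.08]]))
E
```

```text
stop_top 0.6 337.25912408759126 225.0565693430657 548
reset_top 0.71 337.54633204633205 224.67760617760618 518
station 0.73 301.2523394643433 212.4778960955147 3099
[[340.09744922 223.6041377 ]
 [271.30434588 200.06311215]
 [303.22971133 212.44877772]]
stop_top 0.76 223.33250620347394 230.2754342431762 403
station 0.58 262.7479201331115 241.36494731003881 3606
[[222.51226173 224.24119868]
 [291.3990142  217.84661012]
 [258.90072128 230.01687473]]
```

View pics/top1.png

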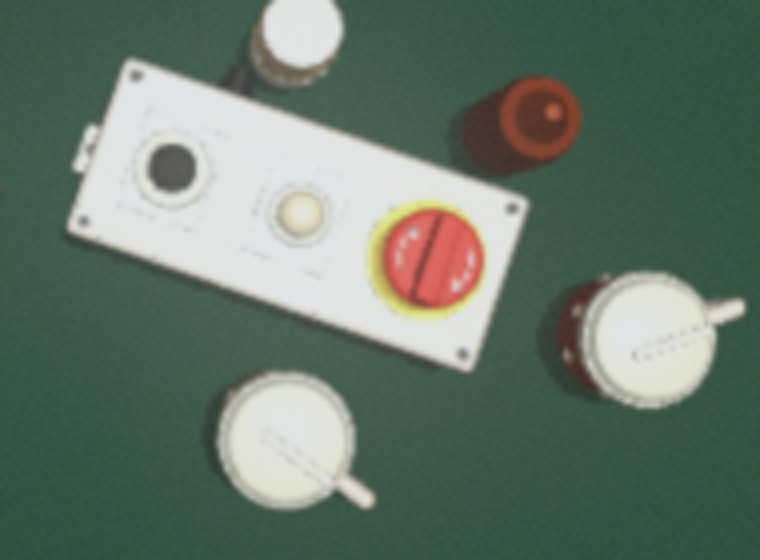

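View pics/scene1.png

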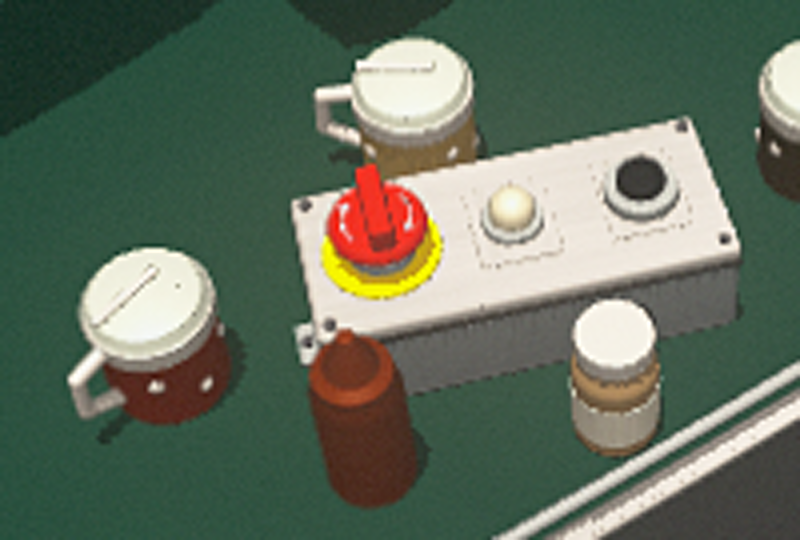

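```bash
python3 - <<'E'
from h import *
c=ctrl.capture("top"); d=ctrl.capture("scene")
f=lambda u,v:(230+(u+.5)/4-.5,160+(v+.5)/4-.5)
g=lambda u,v:(130+(u+.5)/4-.5,175+(v+.5)/4-.5)
P=[ray(c,f(*p),.08) for p in [(128,60),(527,202),(473,370),(68,230)]]
print(np.round(P,4),np.mean(P,0)); 
for a,b in((0,1),(1,2),(2,3),(3,0)):
    v=P[b]-P[a];print(np.linalg.norm(v),np.degrees(np.arctan2(v[1],v[0])))
print("reset",ray(c,f(172,168),.101),ray(d,g(640,177),.101))
print("head",ray(c,f(434,258),.112),ray(d,g(378,222),.112))
print("barends",[ray(c,f(*p),.13) for p in[(446,214),(421,303)]])
print("barends scene",[ray(d,g(*p),.13) for p in[(369,170),(383,236)]])
print("lamp",ray(c,f(302,213),.1))
Q=[ray(d,g(*p),.08) for p in [(293,200),(688,118),(740,245)]]
print(np.round(Q,4),(Q[0]+Q[2])/2)
E
```

```text
[[ 0.6195  0.0896  0.08  ]
 [ 0.5373 -0.1491  0.08  ]
 [ 0.4372 -0.1168  0.08  ]
 [ 0.518   0.124   0.08  ]] [ 0.52802211 -0.0130743   0.08      ]
0.2524593051510588 -109.00380963320966
0.10515953653529975 162.1351768656166
0.25396378374209916 71.45865965328981
0.10719028026495135 -18.686231313828415
reset [0.55389776 0.06289876 0.101     ] [0.55774262 0.06067883 0.101     ]
head [ 0.50289207 -0.0880445   0.112     ] [ 0.50745173 -0.08945508  0.112     ]
barends [array([ 0.52746362, -0.09178322,  0.13      ]), array([ 0.47721448, -0.07775123,  0.13      ])]
barends scene [array([ 0.48421405, -0.08028316,  0.13      ]), array([ 0.53145578, -0.09750206,  0.13      ])]
lamp [ 0.5285489  -0.01291709  0.1       ]
[[ 0.4389 -0.1147  0.08  ]
 [ 0.5206  0.1229  0.08  ]
 [ 0.6202  0.0899  0.08  ]] [ 0.52956133 -0.01239324  0.08      ]
```

```bash
python3 -m creep '[[[43,-30,0],0.1,40],[[86,-60,0],0.2,0],[[129,-90,0],0.3,0],[[172,-120,0],0.4,0],[[215,-150,0],0.5,0],[[258,-180,0],0.6,0],[[301,-210,0],0.7,0],[[344,-239,0],0.72,0]]' 30
cat >> h.py <<'E'
C=np.array([.529,-.0125]);X=np.array([.947,-.3206]);Y=np.array([.3206,.947])
def goto(xl,yl,z,st=None):
    s=ctrl.state();p=np.array(s["position"]);R=np.array(s["eef_rot"])
    t=np.r_[C+xl*X+yl*Y,z]; a=np.arctan2(R[1,0],R[0,0]);b=np.arctan2(X[1],X[0])
    print("t",round(s["time_s"],2),"pos",np.round(p,4),"loc",np.round([(p[:2]-C)@X,(p[:2]-C)@Y],4),"F",np.round(s["force"],2),"w",s["width"])
    print("shift mm",np.round(R.T@(t-p)*1e3,1),"turn",round(a-b,3),"tilt",R[2].round(3))
E
python3 -c "
from h import *
goto(0,-.08,.16)"
```

```text
time_s: 2.2
position: [0.4479, -0.1754, 0.2316]
eef_rot: [[0.948, -0.319, 0.001], [-0.319, -0.948, -0.001], [0.001, 0.0, -1.0]]
force: [0.9, -0.8, 1.3]
width: -0.001
t 2.2 pos [ 0.4479 -0.1754  0.2316] loc [-0.0245 -0.1803] F [ 0.87 -0.8   1.28] w -0.0005359163482755083
shift mm [  24.6 -100.3   71.6] turn 0.002 tilt [ 0.001  0.    -1.   ]
```

```bash
python3 -m creep '[[[12,-50,20],0,0],[[25,-100,50],0,0],[[25,-100,80],0,0],[[25,-100,80],0,0]]'
python3 - <<'E'
from h import *
goto(0,-.08,.13)
for n,r in(("scene",(175,310,130,330)),("top",(160,300,230,420))):
    c=ctrl.capture(n);a,b,e,f=r;cv2.imwrite(f"pics/{n}2.png",cv2.resize(c["img"][a-40:b,e:f],None,fx=4,fy=3.4,interpolation=cv2.INTER_CUBIC)[:600])
E
```

```text
time_s: 2.7
position: [0.5019, -0.0873, 0.1494]
eef_rot: [[0.948, -0.318, -0.004], [-0.318, -0.948, 0.001], [-0.005, -0.0, -1.0]]
force: [-0.6, 0.1, 0.1]
width: 0.0
t 2.7 pos [ 0.5019 -0.0873  0.1494] loc [-0.0017 -0.0796] F [-0.59  0.1   0.11] w 0.00022725715899060806
shift mm [ 1.7  0.4 19.4] turn 0.003 tilt [-0.005 -0.    -1.   ]
```

View pics/scene2.png

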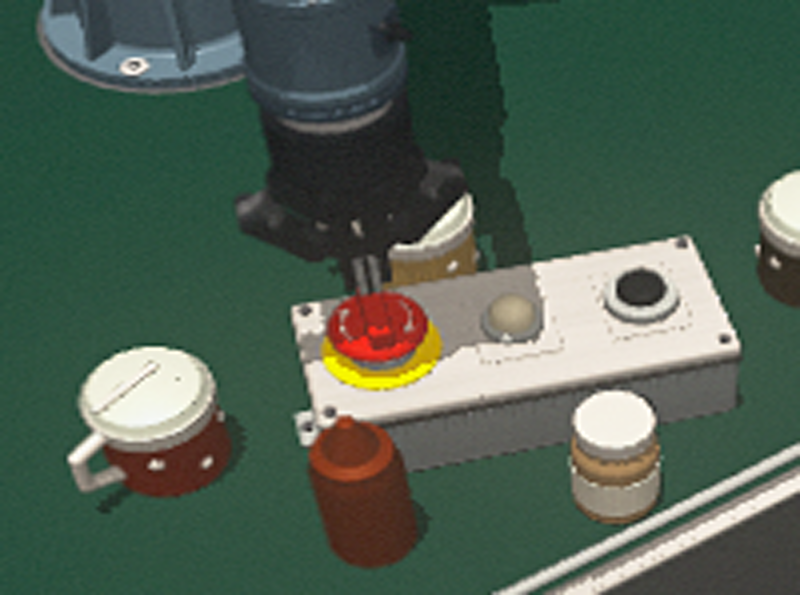

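The shut fingertips (368,285) stand just above the centre of the bar (380,325); nothing has moved. I'll press now.

```bash
python3 -m creep '[[[2,0,10],0,0],[[2,0,18],0,0],[[2,0,21],0,0],[[2,0,23],0,0],[[2,0,25],0,0],[[2,0,25],0,0]]'
```

```text
time_s: 3.55
position: [0.5058, -0.09, 0.1283]
eef_rot: [[0.948, -0.319, 0.001], [-0.319, -0.948, -0.001], [0.001, 0.001, -1.0]]
force: [-4.6, 1.2, 7.1]
width: -0.0
```

```bash
python3 -m creep '[[[0,0,2],0,0],[[0,0,4],0,0],[[0,0,6],0,0],[[0,0,8],0,0],[[0,0,8],0,0],[[0,0,8],0,0]]'
```

```text
time_s: 4.3
position: [0.5064, -0.0903, 0.1228]
eef_rot: [[0.948, -0.319, 0.002], [-0.319, -0.948, -0.002], [0.003, 0.001, -1.0]]
force: [-8.2, 2.2, 18.8]
width: 0.002
```

```bash
python3 -m creep '[[[0,0,-5],0,0],[[0,0,-20],0,0],[[0,0,-40],0,0],[[0,0,-40],0,0]]'
python3 - <<'E'
from h import *
goto(-.028,-.08-.036,.145)
c=ctrl.capture("scene");cv2.imwrite("pics/scene3.png",cv2.resize(c["img"][155:300,130:330],None,fx=4,fy=4,interpolation=cv2.INTER_CUBIC))
E
```

```text
time_s: 4.8
position: [0.5077, -0.0908, 0.1648]
eef_rot: [[0.948, -0.319, 0.006], [-0.319, -0.948, -0.004], [0.007, 0.002, -1.0]]
force: [0.5, 0.6, -0.9]
width: -0.001
t 4.8 pos [ 0.5077 -0.0908  0.1648] loc [ 0.0049 -0.081 ] F [ 0.47  0.62 -0.89] w -0.000956830818503164
shift mm [-33.1  34.9  19.6] turn 0.002 tilt [ 0.007  0.002 -1.   ]
```

View pics/scene3.png

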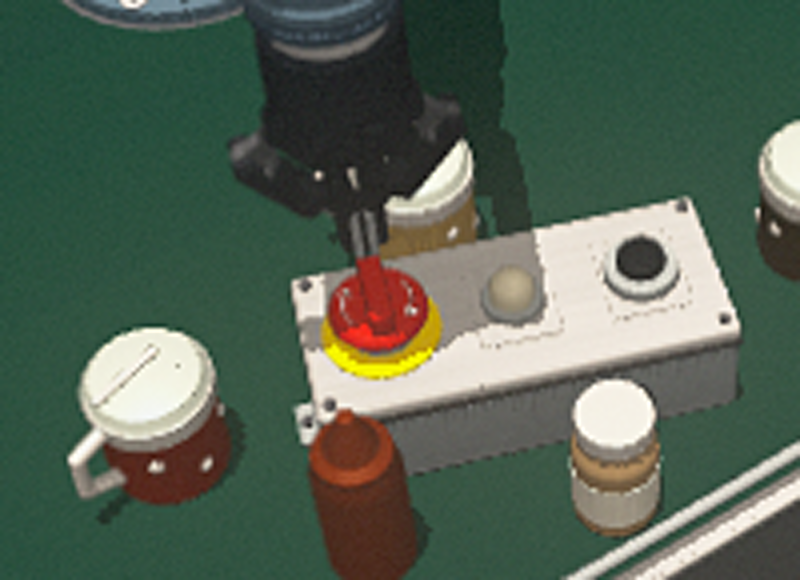

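The head sits lower on its collar at (380,310), so it is latched. The fingers are clear. Next I'll go beside the near end of the bar.

```bash
python3 -m creep '[[[-16,18,0],0,0],[[-33,35,0],0,0],[[-33,35,20],0,0],[[-33,35,40],0,0],[[-33,35,48],0,0],[[-33,35,48],0,0],[[-33,35,48],0,0]]'
python3 - <<'E'
from h import *
goto(-.028,-.08-.007,.1165)
c=ctrl.capture("scene");cv2.imwrite("pics/scene4.png",cv2.resize(c["img"][155:300,130:330],None,fx=4,fy=4,interpolation=cv2.INTER_CUBIC))
c=ctrl.capture("top");cv2.imwrite("pics/top4.png",cv2.resize(c["img"][160:300,230:420],None,fx=4,fy=4,interpolation=cv2.INTER_CUBIC))
E
```

```text
time_s: 5.72
position: [0.465, -0.1134, 0.116]
eef_rot: [[0.948, -0.319, 0.005], [-0.319, -0.948, -0.003], [0.005, 0.002, -1.0]]
force: [0.2, 0.4, 0.0]
width: -0.001
t 5.72 pos [ 0.465  -0.1134  0.116 ] loc [-0.0282 -0.116 ] F [0.16 0.45 0.02] w -0.0006311924609797309
shift mm [  0.3 -29.1  -0.6] turn 0.002 tilt [ 0.005  0.002 -1.   ]
```

View pics/scene4.png

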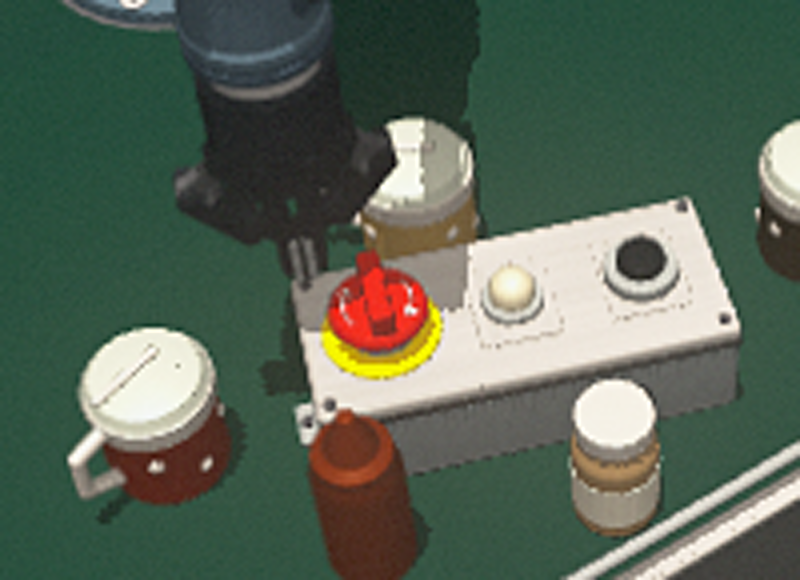

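View pics/top4.png

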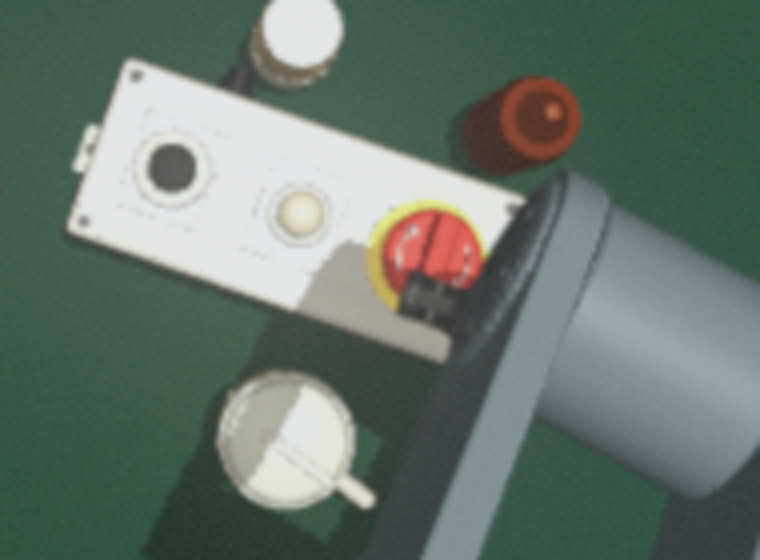

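The latched bar is at (375,290) in the scene view, with the fingertips at (305,275) beside its near end. I'll push toward the lamp.

```bash
python3 -m creep '[[[0,-8,0],0,0],[[0,-14,0],0,0],[[0,-20,0],0,0],[[0,-23,0],0,0],[[0,-26,0],0,0],[[0,-29,0],0,0],[[0,-29,0],0,0]]'
python3 - <<'E'
from h import *
goto(-.028,-.08-.007,.1165)
c=ctrl.capture("scene");cv2.imwrite("pics/scene5.png",cv2.resize(c["img"][155:300,130:330],None,fx=4,fy=4,interpolation=cv2.INTER_CUBIC))
E
```

```text
time_s: 6.7
position: [0.4745, -0.0857, 0.1162]
eef_rot: [[0.948, -0.319, 0.005], [-0.319, -0.948, -0.003], [0.006, 0.001, -1.0]]
force: [-3.3, -1.7, 2.7]
width: 0.001
t 6.7 pos [ 0.4745 -0.0857  0.1162] loc [-0.0282 -0.0868] F [-3.34 -1.69  2.72] w 0.0006189394899073302
shift mm [ 0.2  0.1 -0.3] turn 0.002 tilt [ 0.006  0.001 -1.   ]
```

View pics/scene5.png

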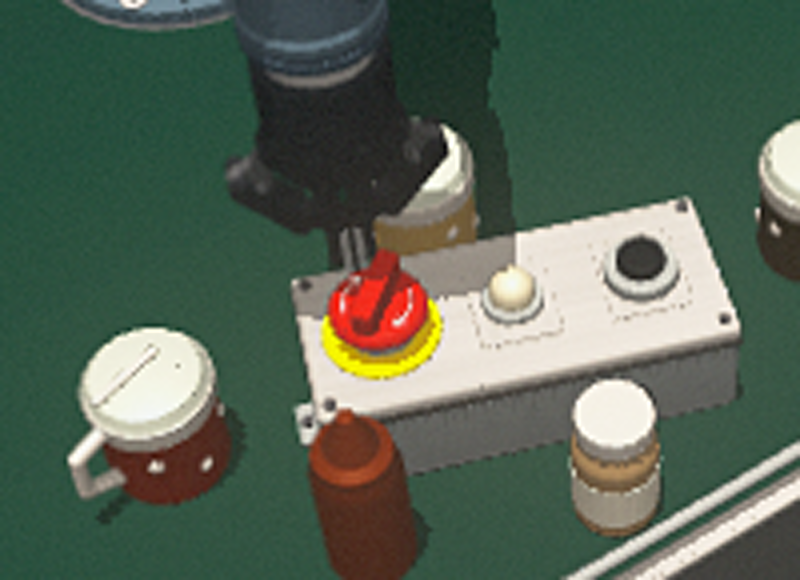

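The bar has turned clockwise by about 0.5 rad (its near end is now at (385,260)) and the head is still low. I'll push further.

```bash
python3 -m creep '[[[0,-2,0],0,0],[[0,-4,0],0,0],[[0,-6,0],0,0],[[0,-8,0],0,0],[[0,-8,0],0,0]]'
python3 - <<'E'
from h import *
goto(-.028,-.08-.007,.1165)
c=ctrl.capture("scene");cv2.imwrite("pics/scene6.png",cv2.resize(c["img"][155:300,130:330],None,fx=4,fy=4,interpolation=cv2.INTER_CUBIC))
E
```

```text
time_s: 7.38
position: [0.4769, -0.0779, 0.116]
eef_rot: [[0.948, -0.319, 0.005], [-0.319, -0.948, -0.003], [0.006, 0.001, -1.0]]
force: [-0.7, -1.0, -0.2]
width: 0.0
t 7.38 pos [ 0.4769 -0.0779  0.116 ] loc [-0.0284 -0.0786] F [-0.73 -1.02 -0.2 ] w 4.38721383044752e-05
shift mm [ 0.4  8.3 -0.5] turn 0.002 tilt [ 0.006  0.001 -1.   ]
```

View pics/scene6.png

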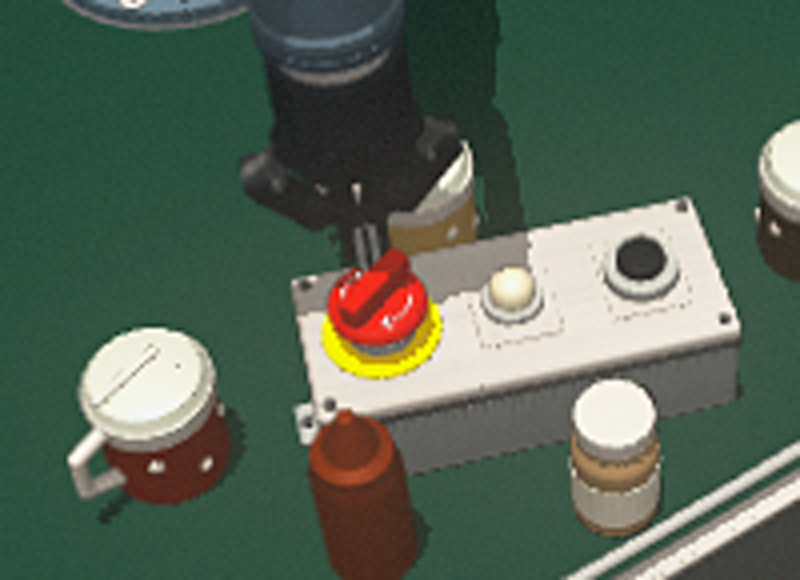

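The grey collar shows again under the head at (395,345), so the button has sprung out. I'll back off the way I came so the head can turn back, then rise.

```bash
python3 -m creep '[[[0,6,0],0,0],[[0,14,0],0,0],[[0,24,0],0,0],[[0,36,0],0,0],[[0,38,0],0,0],[[0,38,-25],0,0],[[0,38,-60],0,0],[[0,38,-60],0,0]]'
python3 - <<'E'
from h import *
goto(0,.08,.18)
c=ctrl.capture("scene");cv2.imwrite("pics/scene7.png",cv2.resize(c["img"][155:300,130:330],None,fx=4,fy=4,interpolation=cv2.INTER_CUBIC))
E
```

```text
time_s: 8.43
position: [0.4665, -0.1148, 0.1789]
eef_rot: [[0.948, -0.319, 0.01], [-0.319, -0.948, -0.006], [0.012, 0.002, -1.0]]
force: [0.5, 0.1, 0.0]
width: 0.002
t 8.43 pos [ 0.4665 -0.1148  0.1789] loc [-0.0264 -0.1169] F [0.46 0.12 0.03] w 0.001699324920737387
shift mm [  26.8 -196.9   -1.1] turn 0.002 tilt [ 0.012  0.002 -1.   ]
```

View pics/scene7.png

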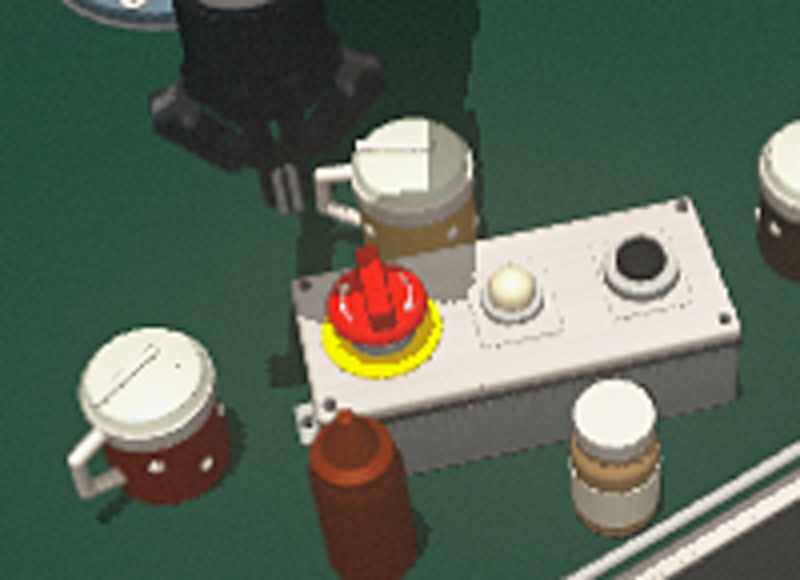

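The button is out and the bar is back at rest at (372,285). Next is the reset button.

```bash
python3 -m creep '[[[7,-50,0],0,0],[[14,-100,0],0,0],[[21,-150,0],0,0],[[27,-197,0],0,0],[[27,-197,30],0,0],[[27,-197,60],0,0],[[27,-197,60],0,0],[[27,-197,60],0,0]]'
python3 - <<'E'
from h import *
goto(0,.08,.101)
c=ctrl.capture("scene");cv2.imwrite("pics/scene8.png",cv2.resize(c["img"][155:300,130:330],None,fx=4,fy=4,interpolation=cv2.INTER_CUBIC))
E
```

```text
time_s: 9.48
position: [0.5544, 0.0635, 0.1175]
eef_rot: [[0.948, -0.319, 0.008], [-0.319, -0.948, -0.004], [0.009, 0.001, -1.0]]
force: [1.2, 0.2, 0.3]
width: -0.001
t 9.47 pos [0.5544 0.0635 0.1175] loc [-0.0003  0.0801] F [1.17 0.21 0.3 ] w -0.000882185941836307
shift mm [ 0.1  0.1 16.5] turn 0.002 tilt [ 0.009  0.001 -1.   ]
```

View pics/scene8.png

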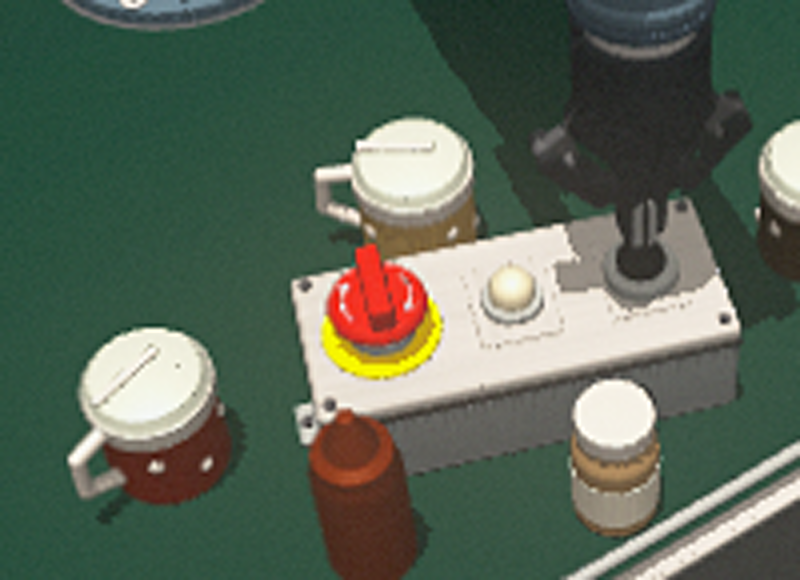

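The fingertips are over the centre of the black button at (640,250).

```bash
python3 -m creep '[[[0,0,8],0,0],[[0,0,14],0,0],[[0,0,17],0,0],[[0,0,20],0,0],[[0,0,23],0,0],[[0,0,25],0,0],[[0,0,25],0,0],[[0,0,25],0,0]]'
```

```text
time_s: 10.52
position: [0.5551, 0.0633, 0.0958]
eef_rot: [[0.948, -0.319, 0.009], [-0.319, -0.948, -0.005], [0.01, 0.002, -1.0]]
force: [-11.4, -0.2, 22.7]
width: -0.004
```

```bash
python3 -m creep '[[[0,0,-5],0,0],[[0,0,-30],0,0],[[0,0,-80],0,0],[[0,0,-110],0,0],[[-40,0,-110],0,0],[[-80,0,-110],0,0],[[-110,0,-110],0,0],[[-110,0,-110],0,0]]'
python3 - <<'E'
from h import *
goto(0,.08,.101)
c=ctrl.capture("scene");cv2.imwrite("pics/scene9.png",cv2.resize(c["img"][155:300,130:330],None,fx=4,fy=4,interpolation=cv2.INTER_CUBIC))
for q in ["jar_a","squeeze","shaker","stop_top","reset_top"]:
    for d in ctrl.landmark_of(q,c)[:3]: print(q,np.round(d["at"],4),round(d["score"],2))
E
```

```text
time_s: 11.52
position: [0.4486, 0.0996, 0.2045]
eef_rot: [[0.948, -0.317, 0.009], [-0.317, -0.948, -0.005], [0.01, 0.001, -1.0]]
force: [0.6, -0.3, -0.1]
width: 0.002
t 11.53 pos [0.4486 0.0996 0.2045] loc [-0.1121  0.0803] F [ 0.56 -0.35 -0.06] w 0.0019439910387862673
shift mm [111.1   0.6 104.6] turn 0.003 tilt [ 0.01   0.001 -1.   ]
jar_a [5.440e-01 2.095e-01 2.000e-04] 0.67
jar_a [ 0.4539 -0.2203 -0.001 ] 0.6
jar_a [ 3.93e-01 -3.30e-03 -1.00e-04] 0.55
squeeze [ 5.815e-01 -1.484e-01 -1.000e-04] 0.6
shaker [ 6.429e-01 -1.570e-02  2.000e-04] 0.64
stop_top [ 0.5013 -0.0894  0.1295] 0.86
stop_top [ 0.582  -0.1474 -0.0017] 0.5
reset_top [0.5557 0.0616 0.0993] 0.56
```

View pics/scene9.png

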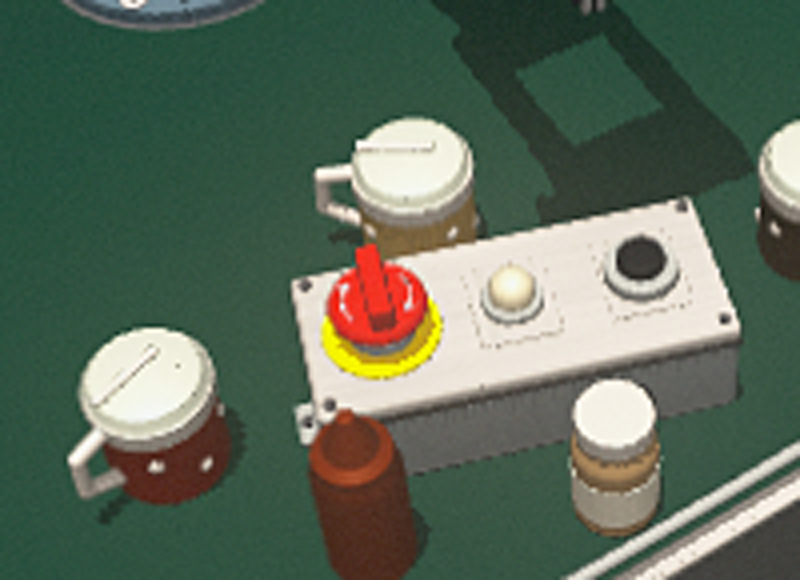

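The mushroom is out with its bar at rest (372,285), the reset button is out (640,257), the jars and bottle haven't moved, and the arm is clear.

```bash
python3 -c "
from plant import ctrl
print(ctrl.sign_off())"
```

```text
the job is handed in; nothing more can be done
None
```

The stop test is done and handed in at about 11.5 s of the 51 s allowed. The hand-in gives no verdict, and I had no joint readings, so these results come from the pictures and the force and position readings.

1. **Latching:** I pressed the mushroom button with the shut fingertips until it bottomed (tip 7 mm below the released bar top, about 19 N). With the fingers lifted off, the picture showed the head staying low.
2. **Release:** I pushed the near end of the bar clockwise from one side only. It had turned about 0.5 rad while still low, then sprang out on the next push. After I backed off, the bar turned back to rest.
3. **Reset:** I pressed the reset button to z = 0.096 m, which matches its full 5 mm of travel (about 23 N), and then let it come back.

**Last checks:** the final picture shows both buttons out and the bar at rest. The jars, the spice jar and the squeeze bottle are where they were, within 5 mm, which is about the networks' accuracy. The arm is clear, with force readings at noise level.

**Disagreements:** the network once took the mushroom or the squeeze bottle for another part. I noticed both from the pictures, and neither was used for a move.

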